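Shut off the red air valve in the bench valve box

TASK

Slide the yellow cover of the grey valve box all the way over to the box's closed half, so that the valves are uncovered, then push the red valve handle clockwise until it is fully shut, a quarter turn, up against its stop. Push with the fingers only: do not lift the cover out of its guides, leave the blue handle open as it is, and do not disturb the loose things on the bench.

Things in the scene. Friction and masses are not known exactly. Their poses are not given: they have to be found in the camera images.
- valve_box: grey box fixed on the bench, origin on the bench; own x away from the robot (x -150 to 150 mm), y to the left (-169 to 161 mm), yaw within 0.3 rad. Ledge under the cover 82 mm high, dark rail all round 92 mm. Right half (x -127 to 127, y -155 to -5 mm): open compartment with two valves. Left half (y -5 to 153 mm): closed deck that the cover slides onto
- cover: loose yellow sheet, 272 x 156 x 4 mm, 0.35-0.7 kg, origin at the centre of its underside, lying between the box's rails (3 mm play). Black upright push bar at its centre: 90 mm along x, 14 mm along y, top 34 mm above the underside. Starts at y = -82 to -72 mm in the box frame, slides on plain friction (2-8 N) along the box's +y, meets the far rail at y = +75 mm
- red_handle (a joint): red valve handle's angle, clockwise from above: 0 open (handle points along the box's +y), 1.571 shut (points along the box's +x, away from the robot); hard stops at both ends; starts at 0 to 0.15. Friction 0.18 N m (4 N at 45 mm from the pivot); stays where it is left
- blue_handle (a joint): the same for the blue handle, of the same shape; it must stay open
- red_pivot (a point): on the red handle's vertical pivot axis, at the handle's top, 72 mm above the bench; in the box frame at y = -115 mm and x = -55 or +55 mm (red and blue may be either way round). Valve body and pipe below it, running along the box's y, reach 39 mm above the bench; only a thin stem (16 mm) joins them to the handle
- red_tip (a point): top of the outer end of the red handle, 65 mm from the pivot. The handle is a straight bar 16 mm wide and 16 mm high (56 to 72 mm above the bench), with a round hub of 28 mm diameter at the pivot
- blue_pivot (a point): the same point of the blue valve, 110 mm from the red pivot along the box's x
- tape_roll: loose blue ring-shaped tape roll lying flat, 90 mm across, 25 mm high; a bystander on the bench, origin at the centre of its underside
- coupling: loose brass hose coupling standing upright, 28 mm across, 42 mm high; a bystander on the bench, origin at the centre of its underside
- spray_can: loose can with green label standing, 60 mm across, 170 mm high; a bystander on the bench, origin at the centre of its underside
- grease_jar: loose jar standing, 70 mm across, 75 mm high; a bystander on the bench, origin at the centre of its underside
- wrench: loose wrench lying flat along its own x; a bystander on the bench
- screwdriver: loose screwdriver lying flat along its own x; a bystander on the bench
- mug: loose white mug standing, 80 mm across, 90 mm high, handle at its own +y; a bystander on the bench, origin at the centre of its underside

How it is judged:
By the outcome, as a careful person would: the job done as asked, in the order asked, and still so for the second after the job is handed in, with the robot touching nothing.
It also fails if it takes over 51 s, if anything falls off the work surface, if the arm or the gripper's body presses on something with over 40 N, if the wrist force passes 120 N, or if a joint passes its speed limit or range.

ROBOT

A 7-joint arm with a two-finger parallel gripper is mounted at the origin on the work surface. World frame = base frame: x ahead of the robot, y to its left, z up, the work surface at z = 0. Lengths are in m, angles in rad, forces in N, time in s.
With the tool pointing down it reaches from about 0.425 to 0.875 m from the base axis. Payload 9.9 kg.
Tool frame: the origin (TCP) lies midway between the tips of the shut fingers; the grasp point (between the pads) lies arm.grip_point_offset behind it (arm.grip_point_offset is the distance from the TCP to the grasp point, in m); z points along the fingers, y is the direction in which the jaws open and shut (so a half turn about z gives the same grasp; the last joint's range is limited). The gripper opens to 85 mm and grips with 20 to 120 N. Pads are 22 mm wide; open, the fingers measure 114 mm over their backs; the gripper's body (76 mm by 85 mm) begins 54 mm behind the grasp point. The pads swing forward as they close: fully open they stand 13 mm farther back than shut.
Start: joints at [-1.367, 0.576, 0.025, 1.437, -0.015, 1.129, -0.057], TCP at [0.192, 0.647, 0.231] pointing down, gripper open.
Joint ranges: [-2.76, 2.76], [-0.34, 2.15], [-1.52, 1.57], [0.19, 2.46], [-1.09, 4.23], [0.17, 1.99], [-2.82, 2.82]. Speed limits (rad/s): [2.22, 2.22, 3.01, 3.01, 3.14, 3.14, 3.14].

INTERFACE

Orientations are given as a unit quaternion [w, x, y, z].
In Python, from bench import arm gives the robot as it stands.
- The arm moves only by the tool carry_out, never from a script. Its argument "rows" is a list of rows, each a list of 3 entries, a list of its own where there are three numbers: the closure, from 0 (fully open) to 1 (shut), then the shift along the tool's x, y, z in cm, then the turn, a rotation vector about the tool's x, y, z in rad. A call has 1 to 20 rows; each row is the pose to reach, as a shift and turn from the pose commanded when the call began, along the tool's axes at that moment; what a row does not reach only later rows make up. A row lasts 1/12 s, in which the tool goes at most 41.7 mm and 7.16 degrees, less where a joint would pass 70% of its speed; a pose out of reach is approached as far as the arm can. A call with a gripper value outside its range is refused whole. The fingers move at their own pace and stop on an object; "grip_force" is the grip in N (left out, the last holds). Time passes only in rows, so rows that repeat a pose let the fingers close. It gives the time, the measured TCP pose, the force and the opening at its end, in the units of the state.
- arm.get_obs(): the state, without advancing time (a new reading comes with each control period).
- arm.snapshot(name): name is "scene" or "top" or "wrist"; returns the picture (420x560x3 uint8, blue, green, red); there is no depth.
- arm.camera_model(name): a dict with "mtx" (3x3 intrinsics, pixels), "pose" (4x4, takes a point from camera to world coordinates). Camera axes: x right, y down, z forward; pixel columns grow to the right and rows downward; lengths in m; the calibration is good to about 2 mm. A picture is of the moment at which its call begins: read the wrist's pose just before it. camera_model takes no time and is no camera call; for the wrist camera it gives the pose at the moment of the call.
- arm.hand_in(): hands the job in, once; it reports no verdict.
The state is a dict: "clock": time; "joint_pos": joint angles; "joint_vel": joint speeds; "joint_torque": joint torques, N m; "position": TCP position; "ee_rot": TCP orientation; "wrist_force": force on the tool from outside, world axes, zero at the start; "torque": the same for the moment, N m; "finger_gap": finger opening in m.
Only numpy, scipy, OpenCV 4.12 (cv2) and the standard library are available. Lean on these libraries where they do the work, as an engineer would, in place of code of your own. Each camera call takes 0.05 s, during which the arm holds its last target.

## Working session

There is one attempt and no reset: what is moved stays moved. The work goes in short steps, Python scripts to look and compute and a tool call to move; the robot and the scene stay as the last step left them, time stands still between calls to the robot, and variables do not carry over. Pictures are saved under pics/ and viewed, and the job is handed in when it is done.

Besides the shell and the picture viewer there is one more tool, called by a JSON object that holds its "method" and its "body". carry_out: Moves the arm, as the interface text tells. Its arguments: {"type":"object","properties":{"rows":{"type":"array","items":{"type":"array"}},"grip_force":{"type":"number"}},"required":["rows"]}

```bash
mkdir -p pics; ls; python3 - <<'E'
from bench import arm
import cv2
o=arm.get_obs();print({k:(o[k]) for k in('clock','position','ee_rot','wrist_force','finger_gap')})
print(arm.grip_point_offset)
for n in('scene','top'):
    cv2.imwrite(f'pics/{n}0.png',arm.snapshot(n)); print(arm.camera_model(n))
E
```

```text
pics
{'clock': 0.0, 'position': array([0.19143893, 0.64678404, 0.23044923]), 'ee_rot': array([-8.36188013e-05,  1.43379843e-01,  9.89667374e-01, -8.38294393e-04]), 'wrist_force': array([-0.0368399 ,  0.04789947,  0.21963592]), 'finger_gap': 0.08568432667963705}
0.0187
{'mtx': array([[386.84260545,   0.        , 282.4267293 ],
       [  0.        , 386.84260545, 207.94835681],
       [  0.        ,   0.        ,   1.        ]]), 'pose': array([[-0.60094791,  0.60155292, -0.5263038 ,  1.1887775 ],
       [ 0.7992403 ,  0.44504528, -0.40391786,  0.51967595],
       [-0.00874895, -0.6633768 , -0.74823437,  1.03860456],
       [ 0.        ,  0.        ,  0.        ,  1.        ]])}
{'mtx': array([[388.98254895,   0.        , 280.86978185],
       [  0.        , 388.98254895, 211.0016727 ],
       [  0.        ,   0.        ,   1.        ]]), 'pose': array([[ 0.01115324, -0.99275723,  0.11961896,  0.36815232],
       [-0.99985555, -0.00953788,  0.01406823,  0.01514773],
       [-0.01282543, -0.11975859, -0.9927202 ,  1.10960651],
       [ 0.        ,  0.        ,  0.        ,  1.        ]])}
```

View pics/scene0.png

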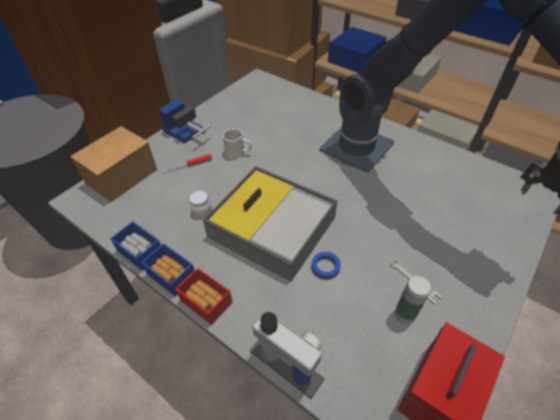

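View pics/top0.png

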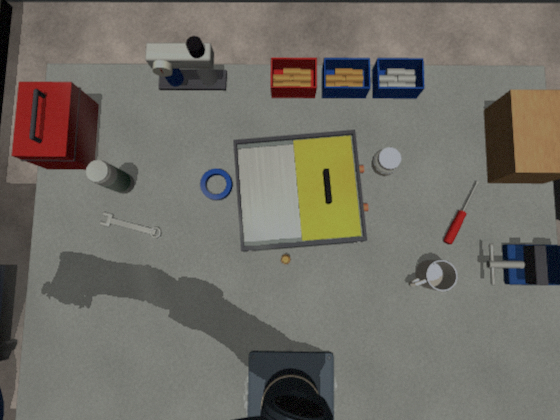

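```bash
python3 - <<'E'
import cv2
a=cv2.imread('pics/top0.png')[120:280,220:400]
cv2.imwrite('pics/top0c.png',cv2.resize(a,None,fx=4.4,fy=3.75*4.4/3.75*0.85,interpolation=cv2.INTER_CUBIC) if 0 else cv2.resize(a,None,fx=3.7,fy=3.7,interpolation=cv2.INTER_CUBIC))
E
```

```text
(no output)
```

View pics/top0c.png

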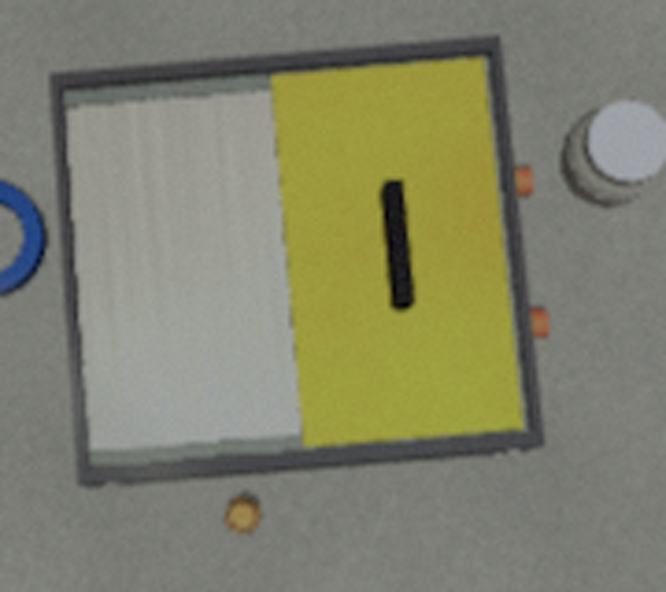

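```bash
cat > h.py <<'E'
import numpy as np
from bench import arm
def ray(n,uv,z,M=None):
    M=M or arm.camera_model(n); K=M['mtx'];P=np.array(M['pose'])
    d=P[:3,:3]@np.linalg.solve(K,[uv[0],uv[1],1.]); o=P[:3,3]
    return o+d*(z-o[2])/d[2]
def proj(n,p,M=None):
    M=M or arm.camera_model(n); K=M['mtx'];P=np.array(M['pose'])
    c=P[:3,:3].T@(np.array(p)-P[:3,3]); c=K@c; return c[:2]/c[2]
E
python3 - <<'E'
from h import *
c=lambda u,v:(220+(u+.5)/3.7-.5,120+(v+.5)/3.7-.5)
px=[(52,75),(498,38),(543,440),(81,481)]
W=np.array([ray('top',c(*p),.092)[:2] for p in px]); 
B=np.array([(150,161),(150,-169),(-150,-169),(-150,161)])/1000
a=B-B.mean(0);b=W-W.mean(0)
th=np.arctan2((a[:,0]*b[:,1]-a[:,1]*b[:,0]).sum(),(a*b).sum())
R=np.array([[np.cos(th),-np.sin(th)],[np.sin(th),np.cos(th)]])
t=W.mean(0)-R@B.mean(0); print('yaw',th,'t',t); print(W-(B@R.T+t))
for n,p,z in[('bar1',(392,183),.116),('bar2',(402,306),.116),('cover tl',(272,74),.086),('cov tr',(487,57),.086),('cov br',(522,429),.086),('cov bl',(303,446),.086),('coupl',(243,512),.042),('jar',(627,140),.075)]:
    w=ray('top',c(*p),z)[:2]; print(n,w,(R.T@(w-t)))
from scipy.spatial.transform import Rotation as Ro
o=arm.get_obs(); print(Ro.from_quat(o['ee_rot'],scalar_first=True).as_matrix())
print(arm.camera_model('wrist')['pose'],o['clock'])
E
```

```text
yaw 0.09569214797614775 t [ 0.55078395 -0.01346475]
[[-0.00190038 -0.00206105]
 [-0.00332614  0.00156225]
 [ 0.00298721  0.00194164]
 [ 0.00223931 -0.00144284]]
bar1 [ 0.59886747 -0.08593689] [ 0.0409391  -0.07673478]
bar2 [ 0.51152974 -0.09266232] [-0.04664165 -0.07508465]
cover tl [ 0.68658184 -0.00144655] [ 0.13632491 -0.00101174]
cov tr [ 0.700526   -0.15866871] [ 0.1351833  -0.15884693]
cov br [ 0.42854998 -0.18058258] [-0.13764222 -0.15467428]
cov bl [ 0.41487473 -0.02543907] [-0.13643154  0.00106607]
coupl [0.36790132 0.01673759] [-0.17916023  0.0475379 ]
jar [ 0.64199387 -0.26235467] [ 0.06701216 -0.256466  ]
[[-9.58898682e-01  2.83748484e-01 -3.39453115e-04]
 [ 2.83748667e-01  9.58897482e-01 -1.52076505e-03]
 [-1.06014038e-04 -1.55457897e-03 -9.99998786e-01]]
[[ 0.28259597  0.91314353  0.29378294  0.11573385]
 [ 0.9592377  -0.26850596 -0.0881339   0.67017221]
 [-0.00159643  0.30671396 -0.9518004   0.37376776]
 [ 0.          0.          0.          1.        ]] 0.1
```

```bash
cat >> h.py <<'E'
from scipy.spatial.transform import Rotation as Ro
TH=0.092; T=np.array([.5508,-.0135])
def b2w(x,y):
    c,s=np.cos(TH),np.sin(TH); return T+np.array([c*x-s*y,s*x+c*y])
def w2b(p):
    c,s=np.cos(TH),np.sin(TH); d=np.array(p)[:2]-T; return np.array([c*d[0]+s*d[1],-s*d[0]+c*d[1]])
def goal(x,y,z,yawy=None):
    """box-frame goal (m); yawy: wanted tool-y angle from box y (rad)"""
    o=arm.get_obs(); R=Ro.from_quat(o['ee_rot'],scalar_first=True)
    t=np.r_[b2w(x,y),z]; sh=R.inv().apply(t-o['position'])*100
    out=[np.round(sh,2)]
    if yawy is not None:
        a=TH+yawy; D=np.array([[-np.cos(a),-np.sin(a),0],[-np.sin(a),np.cos(a),0],[0,0,-1]]).T
        D=np.column_stack([[-np.cos(a),-np.sin(a),0],[-np.sin(a),np.cos(a),0],[0,0,-1]])
        out.append(np.round((R.inv()*Ro.from_matrix(D)).as_rotvec(),3))
    return out
def st():
    o=arm.get_obs(); print(round(o['clock'],2),'box',w2b(o['position']),o['position'][2],'F',o['wrist_force'].round(1),'gap',o['finger_gap'],'q',o['joint_pos'].round(2))
E
python3 - <<'E'
from h import *
st(); print(goal(-.003,-.118,.2,0))
E
```

```text
0.1 box [-0.29716723  0.69056475] 0.2305116795946759 F [ 0.8 -1.  -0.1] gap 0.08550009240612225 q [-1.37  0.58  0.02  1.44 -0.01  1.13 -0.06]
[array([-57.29, -64.19,   3.16]), array([-0.002, -0.   , -0.38 ])]
```

{"method": "carry_out", "body": {"rows": [[1, [-57.3, -64.2, 3.1], [0, 0, -0.38]], [1, [-57.3, -64.2, 3.1], [0, 0, -0.38]], [1, [-57.3, -64.2, 3.1], [0, 0, -0.38]], [1, [-57.3, -64.2, 3.1], [0, 0, -0.38]], [1, [-57.3, -64.2, 3.1], [0, 0, -0.38]], [1, [-57.3, -64.2, 3.1], [0, 0, -0.38]], [1, [-57.3, -64.2, 3.1], [0, 0, -0.38]], [1, [-57.3, -64.2, 3.1], [0, 0, -0.38]], [1, [-57.3, -64.2, 3.1], [0, 0, -0.38]], [1, [-57.3, -64.2, 3.1], [0, 0, -0.38]], [1, [-57.3, -64.2, 3.1], [0, 0, -0.38]], [1, [-57.3, -64.2, 3.1], [0, 0, -0.38]], [1, [-57.3, -64.2, 3.1], [0, 0, -0.38]], [1, [-57.3, -64.2, 3.1], [0, 0, -0.38]], [1, [-57.3, -64.2, 3.1], [0, 0, -0.38]], [1, [-57.3, -64.2, 3.1], [0, 0, -0.38]], [1, [-57.3, -64.2, 3.1], [0, 0, -0.38]], [1, [-57.3, -64.2, 3.1], [0, 0, -0.38]], [1, [-57.3, -64.2, 3.1], [0, 0, -0.38]], [1, [-57.3, -64.2, 3.1], [0, 0, -0.38]]]}}

```text
clock: 1.77
position: [0.5473, -0.108, 0.2011]
ee_rot: [-0.0, -0.046, 0.999, 0.0]
wrist_force: [0.4, 1.9, 1.4]
finger_gap: 0.0001
```

```bash
python3 - <<'E'
from h import *
import cv2
st(); print(goal(-.003,-.122,.2,0))
cv2.imwrite('pics/w1.png',arm.snapshot('wrist'))
cv2.imwrite('pics/s1.png',arm.snapshot('scene'))
st(); print(goal(-.003,-.122,.2,0))
E
```

```text
1.77 box [-0.01216348 -0.09373826] 0.20106214139791737 F [0.4 1.9 1.4] gap 7.280143906986911e-05 q [ 0.03  0.43  0.12  1.8  -0.06  0.91  1.84]
[array([-0.92, -2.83,  0.11]), array([ 0., -0.,  0.])]
1.87 box [-0.01183061 -0.09962014] 0.20073070880703053 F [-0.7  1.7 -0.2] gap 0.0003080630339668824 q [ 0.03  0.44  0.12  1.79 -0.06  0.91  1.84]
[array([-0.9 , -2.23,  0.08]), array([-0.004,  0.   , -0.009])]
```

View pics/w1.png

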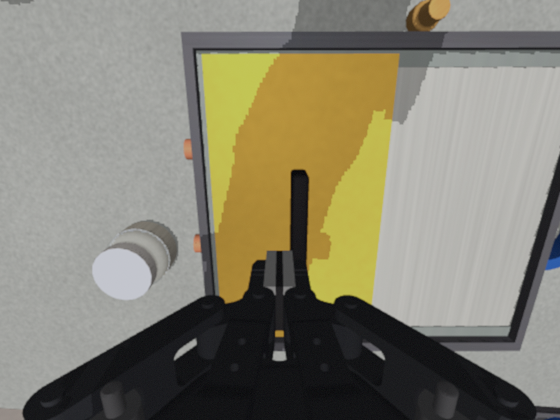

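View pics/s1.png

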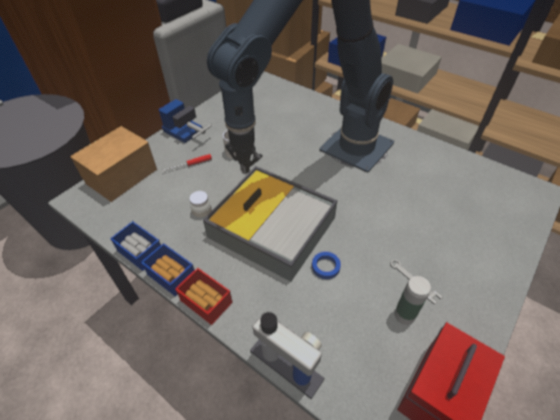

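```bash
python3 - <<'E'
from h import *
for n,p,z in [('bar near end',(299,171),.116),('bar r edge',(307,230),.116),('bar l edge',(292,230),.116),('cornerNR',(182,34),.092),('far rail inner L',(222,338),.092),('cover seam top',(398,54),.086),('seam low',(373,305),.086),('cover right edge top',(203,55),.086),('fingertip L',(264,285),.2),('R',(295,285),.2)]:
    w=ray('wrist',p,z)[:2]; print(n,w2b(w))
E
```

```text
bar near end [-0.04765896 -0.08308415]
bar r edge [ 0.00207329 -0.07574274]
bar l edge [ 0.00200159 -0.08825   ]
cornerNR [-0.14838994 -0.17148868]
far rail inner L [ 0.13349447 -0.16003093]
cover seam top [-0.13446989 -0.00453357]
seam low [ 0.09781457 -0.00314942]
cover right edge top [-0.13500082 -0.15823472]
fingertip L [ 0.00097723 -0.10718365]
R [ 0.00106078 -0.08977518]
```

```bash
python3 - <<'E'
from h import *
st(); print(goal(-.002,-.120,.097,0)); 
E
```

```text
1.87 box [-0.01183061 -0.09962014] 0.20073070880703053 F [-0.7  1.7 -0.2] gap 0.0003080630339668824 q [ 0.03  0.44  0.12  1.79 -0.06  0.91  1.84]
[array([-1.  , -1.99, 10.38]), array([-0.004,  0.   , -0.009])]
```

{"method": "carry_out", "body": {"rows": [[1, [0, 0, 0], [0, 0, 0]], [1, [0, 0, 0], [0, 0, 0]], [1, [0, 0, 0], [0, 0, 0]], [1, [0, 0, 0], [0, 0, 0]]]}}

```text
clock: 2.2
position: [0.5467, -0.1043, 0.2014]
ee_rot: [-0.0, -0.047, 0.999, 0.0]
wrist_force: [-0.1, -0.1, -0.0]
finger_gap: -0.0001
```

```bash
python3 - <<'E'
from h import *
st(); print(goal(-.002,-.120,.097,0)); 
E
```

```text
2.2 box [-0.01241892 -0.09004497] 0.201392932450189 F [-0.1 -0.1 -0. ] gap -7.940685360837572e-05 q [ 0.02  0.43  0.12  1.8  -0.06  0.91  1.83]
[array([-1.04, -3.  , 10.44]), array([ 0.001, -0.   ,  0.003])]
```

{"method": "carry_out", "body": {"rows": [[1, [-1.0, -3.0, 0], [0, 0, 0]], [1, [-1.0, -3.0, 2.5], [0, 0, 0]], [1, [-1.0, -3.0, 5], [0, 0, 0]], [1, [-1.0, -3.0, 7.5], [0, 0, 0]], [1, [-1.0, -3.0, 9], [0, 0, 0]], [1, [-1.0, -3.0, 10.4], [0, 0, 0]], [1, [-1.0, -3.0, 10.4], [0, 0, 0]], [1, [-1.0, -3.0, 10.4], [0, 0, 0]], [1, [-1.0, -3.0, 10.4], [0, 0, 0]]]}}

```text
clock: 2.95
position: [0.5602, -0.1344, 0.0983]
ee_rot: [0.001, -0.047, 0.999, -0.0]
wrist_force: [0.5, 0.6, -0.3]
finger_gap: -0.0001
```

```bash
python3 - <<'E'
from h import *
import cv2
st(); print(goal(-.002,-.09,.097,0)); 
cv2.imwrite('pics/w2.png',arm.snapshot('wrist'))
E
```

```text
2.95 box [-0.00173218 -0.12127844] 0.09828015561308331 F [ 0.5  0.6 -0.3] gap -0.00011780061693893687 q [ 0.09  0.58  0.1   1.86 -0.08  0.7   1.9 ]
[array([0.02, 3.13, 0.13]), array([-0.   ,  0.001,  0.001])]
```

View pics/w2.png

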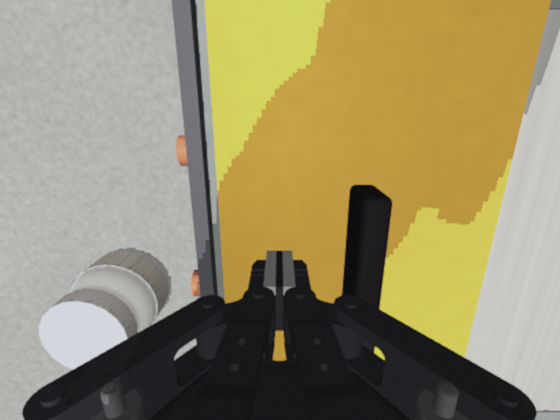

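{"method": "carry_out", "body": {"rows": [[1, [0, 0.6, 0], [0, 0, 0]], [1, [0, 1.2, 0], [0, 0, 0]], [1, [0, 1.8, 0], [0, 0, 0]], [1, [0, 2.5, 0], [0, 0, 0]], [1, [0, 3.3, 0], [0, 0, 0]], [1, [0, 4.1, 0], [0, 0, 0]], [1, [0, 4.9, 0], [0, 0, 0]], [1, [0, 5.7, 0], [0, 0, 0]], [1, [0, 6.5, 0], [0, 0, 0]], [1, [0, 7.3, 0], [0, 0, 0]], [1, [0, 8.1, 0], [0, 0, 0]], [1, [0, 8.9, 0], [0, 0, 0]], [1, [0, 9.7, 0], [0, 0, 0]], [1, [0, 10.5, 0], [0, 0, 0]], [1, [0, 11.3, 0], [0, 0, 0]], [1, [0, 12.1, 0], [0, 0, 0]], [1, [0, 12.9, 0], [0, 0, 0]], [1, [0, 13.5, 0], [0, 0, 0]], [1, [0, 14.0, 0], [0, 0, 0]], [1, [0, 14.0, 0], [0, 0, 0]]]}}

```text
clock: 4.67
position: [0.5466, 0.0061, 0.0973]
ee_rot: [-0.0, -0.047, 0.999, 0.0]
wrist_force: [-0.2, -0.3, -0.7]
finger_gap: -0.0001
```

```bash
python3 - <<'E'
from h import *
import cv2
st(); print(goal(-.002,.05,.097,0)); 
cv2.imwrite('pics/w3.png',arm.snapshot('wrist'))
cv2.imwrite('pics/s3.png',arm.snapshot('scene'))
E
```

```text
4.67 box [-0.0024014   0.01992687] 0.09726817004461927 F [-0.2 -0.3 -0.7] gap -0.00012026179940724903 q [-0.17  0.55  0.11  1.94 -0.1   0.66  1.67]
[array([-0.05,  3.01,  0.03]), array([ 0.001, -0.   ,  0.002])]
```

View pics/w3.png

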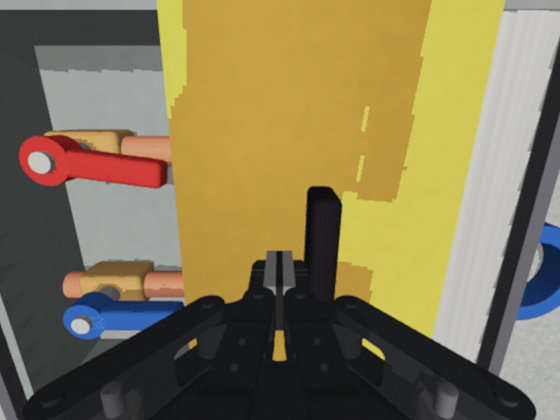

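View pics/s3.png

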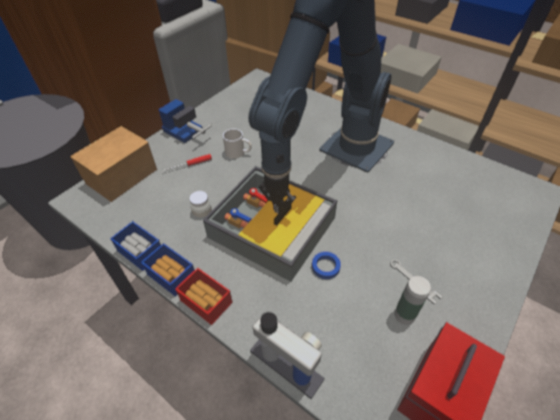

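{"method": "carry_out", "body": {"rows": [[1, [0, 0.5, 0], [0, 0, 0]], [1, [0, 1.0, 0], [0, 0, 0]], [1, [0, 1.5, 0], [0, 0, 0]], [1, [0, 2.0, 0], [0, 0, 0]], [1, [0, 2.4, 0], [0, 0, 0]], [1, [0, 2.7, 0], [0, 0, 0]], [1, [0, 2.9, 0], [0, 0, 0]], [1, [0, 3.1, 0], [0, 0, 0]], [1, [0, 3.2, 0], [0, 0, 0]]]}}

```text
clock: 5.52
position: [0.5438, 0.0366, 0.0973]
ee_rot: [-0.0, -0.046, 0.999, -0.0]
wrist_force: [0.9, -2.7, -1.1]
finger_gap: -0.0001
```

```bash
python3 - <<'E'
from h import *
import cv2
st()
cv2.imwrite('pics/w4.png',arm.snapshot('wrist'))
E
```

```text
5.52 box [-0.00239669  0.05056914] 0.0972667111264854 F [ 0.9 -2.7 -1.1] gap -8.309096617143206e-05 q [-0.23  0.55  0.12  1.94 -0.1   0.65  1.61]
```

View pics/w4.png

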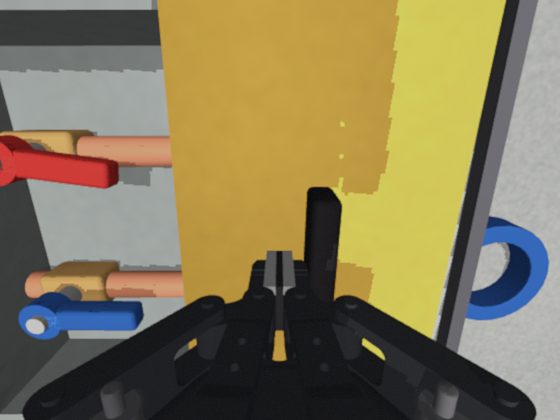

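Nearly at the far rail; continuing in 1 mm steps to feel contact.

{"method": "carry_out", "body": {"rows": [[1, [0, 0.15, 0], [0, 0, 0]], [1, [0, 0.3, 0], [0, 0, 0]], [1, [0, 0.45, 0], [0, 0, 0]], [1, [0, 0.45, 0], [0, 0, 0]]]}}

```text
clock: 5.9
position: [0.5437, 0.041, 0.0974]
ee_rot: [0.0, -0.046, 0.999, -0.0]
wrist_force: [1.5, -2.5, -0.9]
finger_gap: 0.0002
```

```bash
python3 - <<'E'
from h import *
st()
E
```

```text
5.9 box [-0.0020511   0.05491875] 0.09736871171722454 F [ 1.5 -2.5 -0.9] gap 0.0002047048675571073 q [-0.24  0.55  0.12  1.94 -0.1   0.65  1.61]
```

{"method": "carry_out", "body": {"rows": [[1, [0, 0.1, 0], [0, 0, 0]], [1, [0, 0.2, 0], [0, 0, 0]], [1, [0, 0.3, 0], [0, 0, 0]], [1, [0, 0.3, 0], [0, 0, 0]]]}}

```text
clock: 6.23
position: [0.5436, 0.0417, 0.0974]
ee_rot: [0.0, -0.045, 0.999, -0.001]
wrist_force: [2.3, -9.4, -1.8]
finger_gap: -0.0002
```

```bash
python3 - <<'E'
from h import *
import cv2
st()
cv2.imwrite('pics/w5.png',arm.snapshot('wrist'))
E
```

```text
6.23 box [-0.002074    0.05567391] 0.09740337685763636 F [ 2.3 -9.4 -1.8] gap -0.0002081118361737338 q [-0.25  0.55  0.12  1.94 -0.1   0.65  1.6 ]
```

View pics/w5.png

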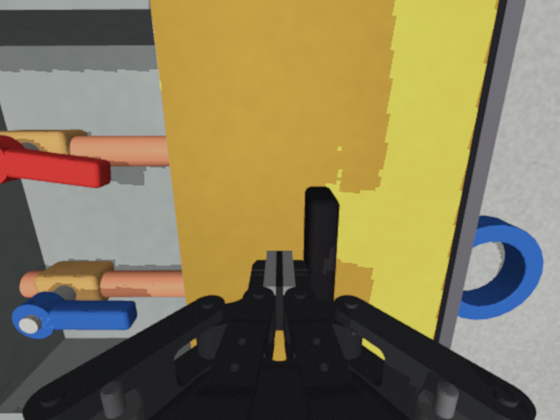

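{"method": "carry_out", "body": {"rows": [[1, [0, 0.2, 0], [0, 0, 0]], [1, [0, 0.3, 0], [0, 0, 0]], [1, [0, 0.3, 0], [0, 0, 0]]]}}

```text
clock: 6.53
position: [0.5436, 0.0421, 0.0977]
ee_rot: [0.001, -0.044, 0.999, -0.002]
wrist_force: [2.9, -17.8, 0.5]
finger_gap: 0.0001
```

```bash
python3 - <<'E'
from h import *
st()
E
```

```text
6.53 box [-0.00207905  0.05597863] 0.09766685050166712 F [  2.9 -17.8   0.5] gap 0.0001327499551063162 q [-0.25  0.55  0.13  1.94 -0.1   0.65  1.6 ]
```

{"method": "carry_out", "body": {"rows": [[1, [0, -1, 0], [0, 0, 0]], [1, [0, -2, 0], [0, 0, 0]], [1, [0, -3, -2], [0, 0, 0]], [1, [0, -4, -5], [0, 0, 0]], [1, [0, -5, -8], [0, 0, 0]], [1, [2, -7, -9], [0, 0, 0]], [1, [4, -9, -9], [0, 0, 0]], [1, [6, -11, -9], [0, 0, 0]], [1, [8, -12, -9], [0, 0, 0]], [1, [9, -12.5, -9], [0, 0, 0]], [1, [9, -12.5, -9], [0, 0, 0]], [1, [9, -12.5, -9], [0, 0, 0]]]}}

```text
clock: 7.53
position: [0.4653, -0.0853, 0.1876]
ee_rot: [0.0, -0.046, 0.999, 0.0]
wrist_force: [-0.3, -0.5, 0.4]
finger_gap: 0.0001
```

```bash
python3 - <<'E'
from h import *
import cv2
st()
cv2.imwrite('pics/w6.png',arm.snapshot('wrist'));cv2.imwrite('pics/t6.png',cv2.resize(arm.snapshot('top')[110:270,215:400],None,fx=3.7,fy=3.7,interpolation=cv2.INTER_CUBIC))
E
```

```text
7.53 box [-0.09175482 -0.06365654] 0.18759044796832136 F [-0.3 -0.5  0.4] gap 7.78283292361249e-05 q [-0.03  0.33  0.15  2.02 -0.07  0.79  1.83]
```

View pics/w6.png

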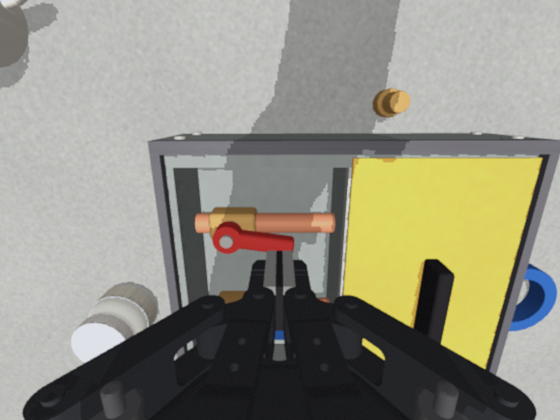

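View pics/t6.png

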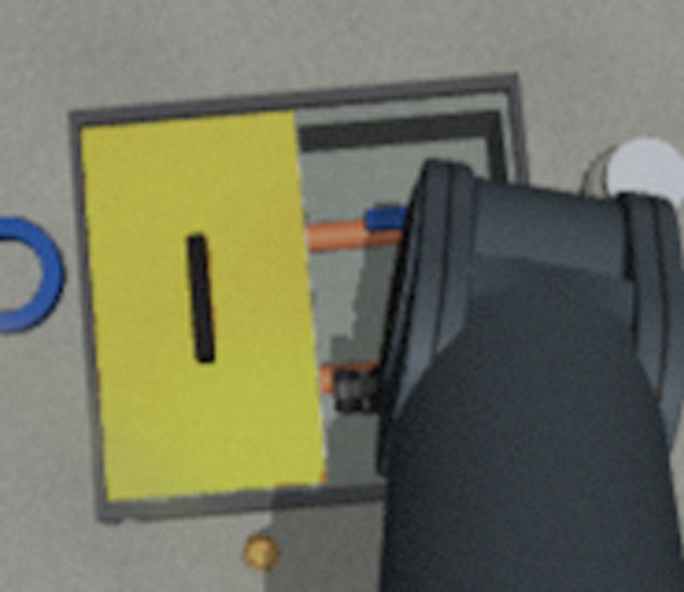

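```bash
python3 - <<'E'
from h import *
st()
for n,p,z in [('piv',(227,239),.072),('tip',(294,244),.072),('rail NR outer',(152,142),.092),('NL',(557,141),.092),('inner NR',(164,154),.092)]:
    print(n,w2b(ray('wrist',p,z)))
print(goal(-.100,-.068,.05,0))
E
```

```text
7.63 box [-0.09098465 -0.06312698] 0.18734957766800034 F [-0.3  1.2 -0.6] gap -5.522461520116809e-05 q [-0.03  0.34  0.15  2.02 -0.07  0.79  1.83]
piv [-0.05521601 -0.11173388]
tip [-0.05017915 -0.04757379]
rail NR outer [-0.14776961 -0.16321842]
NL [-0.14956505  0.15840867]
inner NR [-0.13833874 -0.15479287]
[array([ 0.92, -0.49, 13.73]), array([0.001, 0.001, 0.002])]
```

```bash
python3 - <<'E'
from h import *
print(goal(-.092,-.072,.052,0))
P=np.array([-.055,-.114]);s=np.array([-.092,-.072])
for f in np.arange(0,1.571,.131):
    u=np.array([np.sin(f),np.cos(f)]);n=np.array([np.cos(f),-np.sin(f)])
    d=.008+.011*np.cos(f)+.0135*np.sin(f)
    t=P+.043*u-d*n
    print(round(f,2),t.round(4),'tool xy cm',(-(t-s)[0]*100).round(2),((t-s)[1]*100).round(2))
E
```

```text
[array([ 0.12, -0.89, 13.53]), array([0.001, 0.001, 0.002])]
0.0 [-0.074 -0.071] tool xy cm -1.8 0.1
0.13 [-0.0699 -0.0687] tool xy cm -2.21 0.33
0.26 [-0.0652 -0.0667] tool xy cm -2.68 0.53
0.39 [-0.0601 -0.0653] tool xy cm -3.19 0.67
0.52 [-0.0545 -0.0646] tool xy cm -3.75 0.74
0.66 [-0.0486 -0.0647] tool xy cm -4.34 0.73
0.79 [-0.0425 -0.0657] tool xy cm -4.95 0.63
0.92 [-0.0363 -0.0677] tool xy cm -5.57 0.43
1.05 [-0.0303 -0.0707] tool xy cm -6.17 0.13
1.18 [-0.0247 -0.0748] tool xy cm -6.73 -0.28
1.31 [-0.0196 -0.0798] tool xy cm -7.24 -0.78
1.44 [-0.0153 -0.0858] tool xy cm -7.67 -1.38
```

{"method": "carry_out", "body": {"rows": [[1, [0.2, -0.5, 0], [0, 0, 0]], [1, [0.2, -0.9, 2], [0, 0, 0]], [1, [0.2, -0.9, 4], [0, 0, 0]], [1, [0.2, -0.9, 6], [0, 0, 0]], [1, [0.2, -0.9, 8], [0, 0, 0]], [1, [0.2, -0.9, 10], [0, 0, 0]], [1, [0.2, -0.9, 10.5], [0, 0, 0]], [1, [0.2, -0.9, 10.5], [0, 0, 0]], [1, [0.2, -0.9, 10.5], [0, 0, 0]]]}}

```text
clock: 8.38
position: [0.464, -0.095, 0.0826]
ee_rot: [-0.0, -0.046, 0.999, 0.0]
wrist_force: [0.5, -0.9, -0.5]
finger_gap: -0.0003
```

```bash
python3 - <<'E'
from h import *
import cv2
st();print(goal(-.092,-.072,.052,0))
cv2.imwrite('pics/w7.png',arm.snapshot('wrist'))
E
```

```text
8.38 box [-0.09392439 -0.07316302] 0.08257086434922861 F [ 0.5 -0.9 -0.5] gap -0.0002787595293336619 q [ 0.02  0.5   0.12  2.13 -0.11  0.51  1.89]
[array([-0.19,  0.12,  3.06]), array([ 0.   , -0.   ,  0.001])]
```

View pics/w7.png

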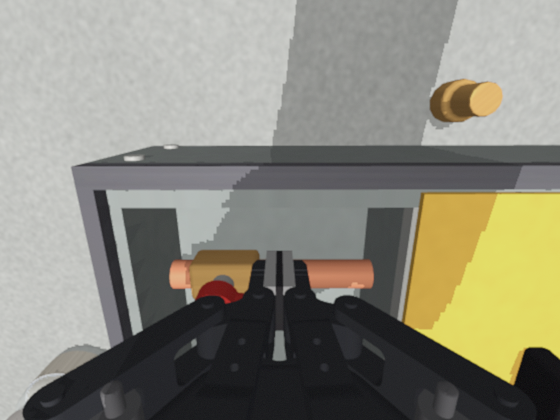

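{"method": "carry_out", "body": {"rows": [[1, [-0.1, 0.1, 1], [0, 0, 0]], [1, [-0.1, 0.1, 2], [0, 0, 0]], [1, [-0.1, 0.1, 3], [0, 0, 0]], [1, [-0.1, 0.1, 3], [0, 0, 0]], [1, [-0.1, 0.1, 3], [0, 0, 0]]]}}

```text
clock: 8.85
position: [0.4649, -0.094, 0.053]
ee_rot: [0.0, -0.046, 0.999, -0.0]
wrist_force: [-0.8, 1.1, 0.6]
finger_gap: 0.0005
```

```bash
python3 - <<'E'
from h import *
st();print(goal(-.092,-.072,.052,0))
E
```

```text
8.85 box [-0.09293236 -0.0722469 ] 0.05302839468816405 F [-0.8  1.1  0.6] gap 0.0004999881491502937 q [ 0.03  0.55  0.1   2.16 -0.12  0.44  1.89]
[array([-0.09,  0.02,  0.1 ]), array([-0.   ,  0.001,  0.   ])]
```

{"method": "carry_out", "body": {"rows": [[1, [-0.7, 0, 0], [0, 0, 0]], [1, [-1.3, 0, 0], [0, 0, 0]], [1, [-1.9, 0.1, 0], [0, 0, 0]], [1, [-2.3, 0.3, 0], [0, 0, 0]], [1, [-2.8, 0.5, 0], [0, 0, 0]], [1, [-3.3, 0.65, 0], [0, 0, 0]], [1, [-3.85, 0.75, 0], [0, 0, 0]], [1, [-4.4, 0.75, 0], [0, 0, 0]], [1, [-5.0, 0.65, 0], [0, 0, 0]], [1, [-5.6, 0.45, 0], [0, 0, 0]], [1, [-6.2, 0.15, 0], [0, 0, 0]], [1, [-6.2, 0.15, 0], [0, 0, 0]]]}}

```text
clock: 9.85
position: [0.5256, -0.0864, 0.0518]
ee_rot: [-0.001, -0.046, 0.999, 0.0]
wrist_force: [-3.2, 0.8, -0.0]
finger_gap: 0.0003
```

```bash
python3 - <<'E'
from h import *
import cv2
st();print(goal(-.055+.043,-.114+.0215,.052,0))
cv2.imwrite('pics/w8.png',arm.snapshot('wrist'))
E
```

```text
9.85 box [-0.03176175 -0.07028491] 0.05177899608080322 F [-3.2  0.8 -0. ] gap 0.00026084108539315776 q [ 0.    0.61  0.11  2.01 -0.13  0.53  1.86]
[array([-1.98, -2.22, -0.03]), array([ 0.001, -0.003,  0.   ])]
```

View pics/w8.png

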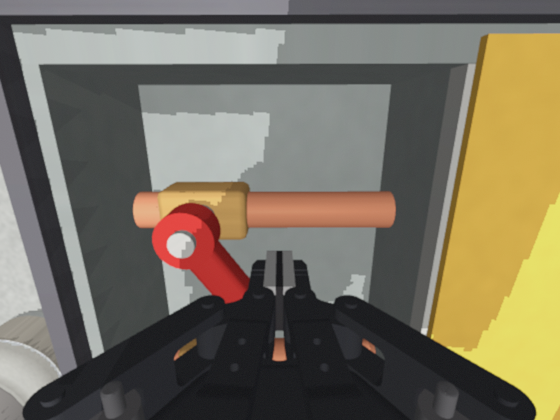

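{"method": "carry_out", "body": {"rows": [[1, [-0.3, -0.2, 0], [0, 0, 0]], [1, [-0.6, -0.4, 0], [0, 0, 0]], [1, [-0.85, -0.65, 0], [0, 0, 0]], [1, [-1.1, -0.95, 0], [0, 0, 0]], [1, [-1.35, -1.25, 0], [0, 0, 0]], [1, [-1.6, -1.6, 0], [0, 0, 0]], [1, [-1.8, -1.9, 0], [0, 0, 0]], [1, [-1.8, -1.9, 0], [0, 0, 0]]]}}

```text
clock: 10.57
position: [0.546, -0.1039, 0.0523]
ee_rot: [0.0, -0.046, 0.999, 0.0]
wrist_force: [-2.3, 2.1, -1.0]
finger_gap: -0.0
```

```bash
python3 - <<'E'
from h import *
import cv2
st();print(goal(-.055+.043,-.114+.0215,.052,0))
cv2.imwrite('pics/w9.png',arm.snapshot('wrist'))
E
```

```text
10.57 box [-0.01309117 -0.08959764] 0.05225446616482818 F [-2.3  2.1 -1. ] gap -3.99818209199162e-05 q [ 0.03  0.63  0.11  1.95 -0.12  0.57  1.89]
[array([-0.11, -0.29,  0.03]), array([0., 0., 0.])]
```

View pics/w9.png

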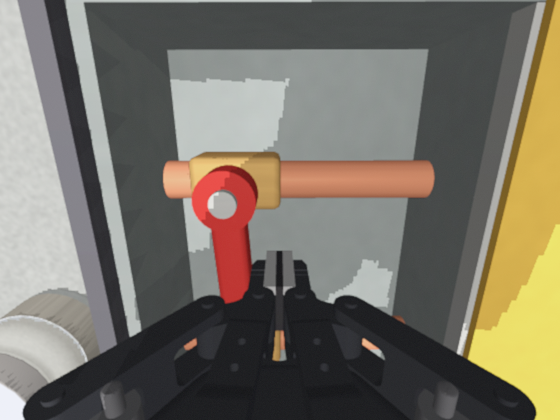

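Nearly there; press along −y in 1 mm steps toward the stop.

{"method": "carry_out", "body": {"rows": [[1, [0, -0.15, 0], [0, 0, 0]], [1, [0, -0.3, 0], [0, 0, 0]], [1, [0, -0.45, 0], [0, 0, 0]], [1, [0, -0.6, 0], [0, 0, 0]], [1, [0, -0.6, 0], [0, 0, 0]]]}}

```text
clock: 11.03
position: [0.5468, -0.1069, 0.0523]
ee_rot: [0.0, -0.047, 0.999, 0.002]
wrist_force: [-0.2, 12.2, 0.1]
finger_gap: -0.0004
```

```bash
python3 - <<'E'
from h import *
st()
E
```

```text
11.03 box [-0.01260763 -0.09266931] 0.05227773526723758 F [-0.2 12.2  0.1] gap -0.00041979967902516416 q [ 0.04  0.63  0.11  1.95 -0.12  0.57  1.9 ]
```

{"method": "carry_out", "body": {"rows": [[1, [0, -0.2, 0], [0, 0, 0]], [1, [0, -0.4, 0], [0, 0, 0]], [1, [0, -0.4, 0], [0, 0, 0]]]}}

```text
clock: 11.28
position: [0.5468, -0.1073, 0.0523]
ee_rot: [-0.0, -0.049, 0.999, 0.004]
wrist_force: [-2.6, 24.3, 3.7]
finger_gap: -0.0001
```

```bash
python3 - <<'E'
from h import *
st()
E
```

```text
11.28 box [-0.01256338 -0.09306556] 0.05226498688307435 F [-2.6 24.3  3.7] gap -8.718009254156384e-05 q [ 0.05  0.63  0.1   1.95 -0.12  0.57  1.9 ]
```

{"method": "carry_out", "body": {"rows": [[1, [0, 1, 0], [0, 0, 0]], [1, [0, 2.2, 0], [0, 0, 0]], [1, [0, 2.8, -1], [0, 0, 0]], [1, [0, 2.8, -4], [0, 0, 0]], [1, [0, 2.8, -8], [0, 0, 0]], [1, [0, 2.8, -12], [0, 0, 0]], [1, [0, 2.8, -16], [0, 0, 0]], [1, [0, 2.8, -19], [0, 0, 0]], [1, [0, 6, -20], [0, 0, 0]], [1, [0, 10, -20], [0, 0, 0]], [1, [0, 14, -20], [0, 0, 0]], [1, [0, 18, -20], [0, 0, 0]], [1, [0, 22, -20], [0, 0, 0]], [1, [0, 26, -20], [0, 0, 0]], [1, [0, 30, -20], [0, 0, 0]], [1, [0, 34, -20], [0, 0, 0]], [1, [0, 36, -20], [0, 0, 0]], [1, [0, 36, -20], [0, 0, 0]], [1, [0, 36, -20], [0, 0, 0]]]}}

```text
clock: 12.87
position: [0.5134, 0.2453, 0.2529]
ee_rot: [0.0, -0.047, 0.999, -0.0]
wrist_force: [-0.2, -1.1, 0.4]
finger_gap: -0.0004
```

```bash
python3 - <<'E'
from h import *
import cv2
st()
t=arm.snapshot('top'); cv2.imwrite('pics/t10f.png',t)
cv2.imwrite('pics/t10.png',cv2.resize(t[110:270,215:400],None,fx=3.7,fy=3.7,interpolation=cv2.INTER_CUBIC))
cv2.imwrite('pics/s10.png',arm.snapshot('scene'))
E
```

```text
12.87 box [-0.01347256  0.26110565] 0.25285394080265006 F [-0.2 -1.1  0.4] gap -0.00042303145968501237 q [-0.59  0.4   0.09  1.7  -0.04  1.05  1.18]
```

View pics/t10.png

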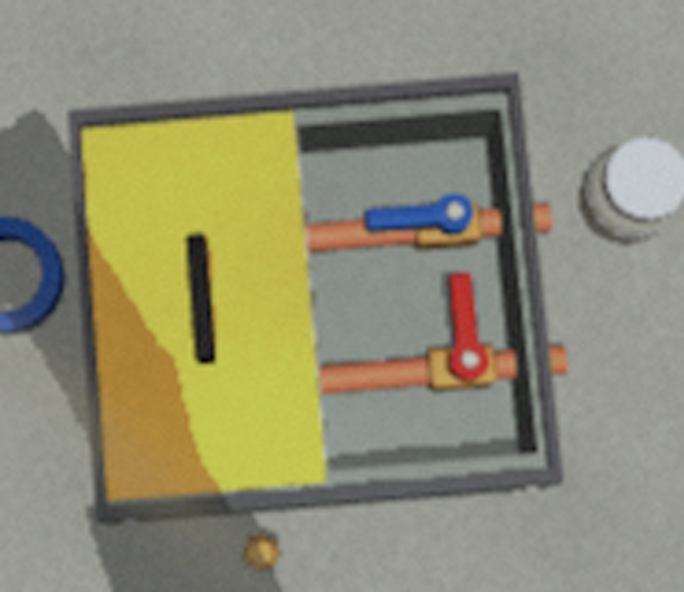

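View pics/s10.png

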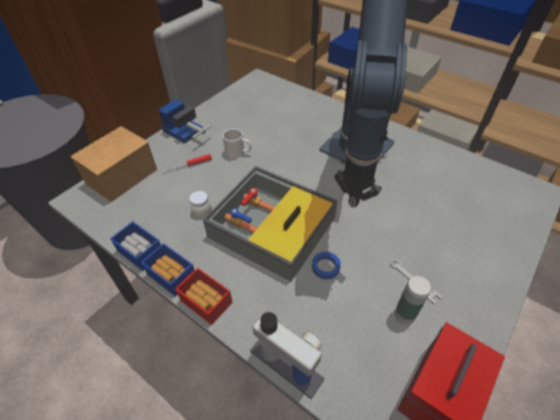

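View pics/t10f.png

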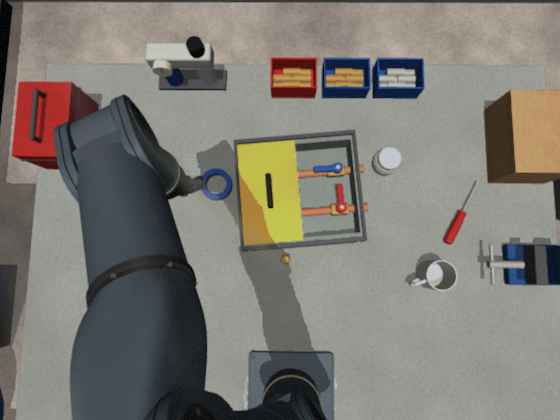

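```bash
python3 - <<'E'
from h import *
c=lambda u,v:(215+(u+.5)/3.7-.5,110+(v+.5)/3.7-.5)
def g(p,z): return w2b(ray('top',c(*p),z))
a,b=g((469,360),.072),g((459,274),.072);d=b-a;print('red',a,b,np.arctan2(d[0],d[1]))
a,b=g((455,212),.072),g((366,219),.072);d=b-a;print('blue',a,b,np.arctan2(d[0],d[1]))
print('bar',g((196,236),.116),g((206,360),.116))
print('rail L inner, cover L edge', g((83,127),.086),g((296,112),.086),g((326,484),.086))
E
```

```text
red [-0.05579947 -0.11439305] [ 0.00790106 -0.1134173 ] 1.5554798236714023
blue [ 0.05421112 -0.11505089] [ 0.05445295 -0.04946481] 0.003687145939896934
bar [0.04238876 0.07479312] [-0.04596149  0.07459856]
rail L inner, cover L edge [0.13716096 0.15199448] [ 0.1352223  -0.00441962] [-0.13741229 -0.0025194 ]
```

All as asked: bar at y = 74.7 mm, red at about 1.56 rad, blue at about 0. Handing in.

```bash
python3 -c "
from bench import arm
print(arm.hand_in())"
```

```text
the job is handed in; nothing more can be done
None
```

The cover is fully over the closed half and the red valve is shut against its stop. I handed the job in at about 13 s of the 51 s allowed.

- **Cover:** I pushed it by its bar with the shut fingers until it met the far rail. At the rail the push rose to about 18 N with almost no further movement. The last top picture puts the bar at y ≈ 74.7 mm, against an expected 75 mm.
- **Red handle:** I swept it clockwise from the near side until it stopped. It held at about 24 N with no further movement, well above its 4 N friction. The top picture gives about 1.56 rad, which matches 1.571 within the measurement error.
- **Blue handle and loose things:** The blue handle measures about 0 rad, still open. In the final pictures the loose things look where they were at the start. The arm hid part of the top view, so I checked the spray can and wrench in the scene picture instead.

The arm finished clear of everything, and none of the checks disagreed beyond the 2–3 mm camera calibration error.

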